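# Latch, tug-test and turn over a setting plate

### The job

The setting plate lies loose in the turnover frame: slide its bolt fully home over the plate's edge, then give the plate's lug a firm, steady upward tug, so that it comes up against the bolt, to prove that the bolt holds it, with the frame still lying flat. Then swing the frame over by half a turn and lower it gently until it rests on the other side, with the plate still latched in it and upside down. Leave the other things on the bench alone.

Things in the scene. Friction and masses are not known exactly. Their poses are not given: they have to be found in the camera images.
- stand: Turnover stand, fixed: dark wooden base board 240 (x) x 340 (y) x 14 mm, two steel pillars 102 mm high at x = -94 and +94 mm carry the frame's axis, which runs along the stand's x at y = 0, 90 mm above the bench; four steel rest posts end under the frame. Origin: centre of the underside of the board.
- turnover (a joint): Angle of the aluminium frame (154 mm along x, 139 mm out from the axis) about the stand's x. 0: flat on the +y side, where it starts; pi/2 upright; pi flat on the -y side. Frame 0.7 kg, hinge friction 0.5 N m: lifting takes about 9 N at the handle; let go half-way it falls. Pulling the latched plate's lug up by more than about 15 N begins to lift the frame.
- handle_mid (a point): Middle of the frame's swing handle: a round wooden sleeve, 16 mm in diameter and 112 mm long, parallel to the axis and 185 mm from it, turning freely about its own length (so that fingers holding it may keep pointing down through the whole swing). 38 mm free between it and the frame. Axes turn with the frame; x along the sleeve.
- bolt (a joint): Position of the steel bolt that latches the plate, on the frame's side rail at the stand's -x side: 0 open (pulled to the stand's -x), 0.022 m fully home (pushed to the frame's +x, when its nose covers 17 mm of the plate's edge). Stays where it is left; moves with 2 N plus damping of 8 N s/m. It holds from about 0.010.
- bolt_tab (a point): Grip point of the bolt's upright steel tab, 22 mm along x, 12 mm across y, its top 18 mm above this point, its foot 20 mm below; grasp across y. Axes as the frame's: +x is the direction in which the bolt closes.
- bolt_nose: Front end of the bolt, 20 mm long, 26 mm wide and 8 mm thick; origin at the middle of the lower edge of its front face, 13.5 mm above the plate's underside (1.5 mm above the plate's top face). Axes as the frame's.
- plate: Setting plate (the carrier), loose, 0.2 kg: 110 (x) x 90 (y) x 12 mm, pale wood on top with a small brass piece clamped to it, black rubber underneath. Lies in the frame, its +x edge under a fixed steel lip, its -x edge to be held by the bolt. Origin: centre of the underside, 80 mm from the frame's axis; z up out of the top face; x as the stand's.
- lug (a point): Grip point of the plate's upright wooden lug, 36 mm along x, 12 mm across y; top 18 mm above this point, plate's top face 24 mm below; grasp across y. Latched, the plate rises 1.5 to 2 mm before the bolt stops it. Force readings jump as fingers close and lift-off begins; a real tug is a steady pull of 8 to 15 N past that play (lifting the fingers 3 to 6 mm does it).
- seat (a point): Where the plate's origin belongs: a point of the frame, 80 mm out from the axis and 6 mm on the underside's side of it. z: normal to the frame, up at joint 0.
- brick: Bystander: terracotta soldering brick 150 x 100 x 22 mm, on the bench. Origin under its centre.
- jar: Bystander: amber glass jar with lid, 68 mm in diameter, 75 mm high. Origin under its centre.
- pot: Bystander: dark steel pot, 72 mm wide, 85 mm high. Origin under its centre.
Things that resemble listed ones, but are neither listed nor needed, are in the scene too. Of the things shaped like the plate, the wood one is meant.

How it is judged:
On the way, in this order (a step that is already met when the one before it is completed fails the run):
1. The bolt is fully home while the frame lies flat with the plate seated in it (bolt beyond 18 of 22 mm) (value of joint bolt above 0.018 m and distance between plate and seat below 0.01 m and value of joint turnover below 0.15 rad), for 0.2 s.
2. The plate is tugged upwards in the fingers: it presses up on the bolt's nose with more than 1.5 N (a pull of about 6 N on the lug) and the bolt holds it, the frame still lying flat (within 0.15 rad) (all of step 1 and contact force between the fingers and plate above 2 N and contact force between bolt_nose and plate above 1.5 N), for 0.2 s.
At the end, for the whole second after the job is handed in: The frame lies at rest on the other side (joint beyond 3.05 rad), the bolt is still home (beyond 18 mm), and the plate is in its seat within 10 mm, upside down within 0.14 rad and still (value of joint turnover above 3.05 rad and velocity of joint turnover below 0.05 rad/s and value of joint bolt above 0.018 m and distance between plate and seat below 0.01 m and angle between plate's own z axis and vertical above 3 rad and linear speed of plate below 0.02 m/s); the robot touches nothing.
It fails at once if The plate comes out of the frame (more than 40 mm from its seat) (distance between plate and seat above 0.04 m).
It fails at once if The frame is let fall or slammed (faster than 2.5 rad/s) (velocity of joint turnover above 2.5 rad/s or velocity of joint turnover below -2.5 rad/s).
It fails at once if A bystander (brick, jar or pot) is moved by more than 20 mm (distance of any of brick, jar, pot from where it was at the start of the episode above 0.02 m).
It also fails if it takes over 61 s, if anything falls off the work surface, if the arm or the gripper's body presses on something with over 40 N, if the wrist force passes 120 N, or if a joint passes its speed limit or range.

### The arm

A 7-joint arm with a two-finger parallel gripper is mounted at the origin on the work surface. World frame = base frame: x ahead of the robot, y to its left, z up, the work surface at z = 0. Lengths are in m, angles in rad, forces in N, time in s.
With the tool pointing down it reaches from about 0.4 to 0.875 m from the base axis. Payload 19.3 kg.
Tool frame: the origin (TCP) lies at the very end of the fingers, on their centre line; the grasp point (between the pads) lies 19 mm behind it; z points along the fingers, y is the line along which they close (so a half turn about z gives the same grasp; the last joint's range is limited). The gripper opens to 85 mm and grips with 20 to 120 N. Pads are 22 mm wide; open, the fingers measure 114 mm over their backs; the gripper's body (76 mm by 85 mm) begins 54 mm behind the grasp point. The pads swing forward as they close: fully open they stand 13 mm farther back than shut.
Start: joints at [-1.194, 0.521, -0.036, 1.599, 0.021, 1.021, -0.113], TCP at [0.27, 0.564, 0.231] pointing down, gripper open.
Joint ranges: [-2.91, 2.91], [-0.3, 2.13], [-1.5, 1.42], [0.17, 2.43], [-1.26, 4.41], [0.16, 1.93], [-2.52, 2.52]. Speed limits (rad/s): [1.89, 1.89, 2.39, 2.39, 3.01, 3.01, 3.01].

### API

Orientations are given as [roll, pitch, yaw] about the fixed x, y, z axes, in that order (R = Rz(yaw) Ry(pitch) Rx(roll)).
In Python, from workcell import bot gives the robot as it stands.
- The arm moves only by the shell command python3 -m crank 'ROWS' [FORCE]. ROWS is a JSON object of lists of equal length, an entry for each row: "travel": the shift along the world's x, y, z in cm, a list of three; "turn": the turn, a rotation vector about the world's x, y, z in degrees, a list of three; "gripper": the closure, from 0 (fully open) to 1 (shut). A call has exactly 5 rows; each row is the pose to reach, as a shift and turn from the pose commanded when the call began; what a row does not reach only later rows make up. A row lasts 1/10 s, in which the tool goes at most 50 mm and 8.59 degrees, less where a joint would pass 70% of its speed; a pose out of reach is approached as far as the arm can. A call with a gripper value outside its range is refused whole. The fingers move at their own pace and stop on an object; FORCE is the grip in N (left out, the last holds). Time passes only in rows, so rows that repeat a pose let the fingers close, or fill a call up. It gives the time, the measured TCP pose, the force, the opening and the grip force at its end, in the units of the state.
- bot.observe(): the state, without advancing time (a new reading comes with each control period).
- bot.grab_frame(name): name is "scene" or "top" or "wrist"; returns a dict with "pixels" (480x640x3 uint8, red, green, blue), "fx", "fy", "cx", "cy" (pixels), "extrinsics" (4x4, takes a point from world to camera coordinates). Camera axes: x right, y down, z forward; pixel columns grow to the right and rows downward; lengths in m; the calibration is good to about 2 mm. The wrist camera is an equidistant fisheye: a pixel r from the principal point sees the ray r / f radians off the axis. A picture is of the moment at which its call begins. There is no depth.
- bot.job_done(): hands the job in; it is judged then, once.
The state is a dict: "clock": time; "qpos": joint angles; "qd": joint speeds; "joint_efforts": joint torques, N m; "position": TCP position; "tool_rot": TCP orientation; "force": force on the tool from outside, world axes, zero at the start; "moment": the same for the moment, N m; "grip_width": finger opening in m; "finger_force": force on a finger pad.
Only numpy, scipy, OpenCV 4.12 (cv2) and the standard library are available. Lean on these libraries where they do the work, as an engineer would, in place of code of your own. Each camera call takes 0.05 s, during which the arm holds its last target. There are 200 camera calls.

## Working session

There is one attempt and no reset: what is moved stays moved. The work goes in short steps, Python scripts to look and compute and a shell command to move; the robot and the scene stay as the last step left them, time stands still between calls to the robot, and variables do not carry over. Pictures are saved under pics/ and viewed, at most 10 in all, crops included, and the job is handed in when it is done.

```bash
ls; mkdir -p pics; python3 - <<'E'
from workcell import bot
import cv2
o=bot.observe(); print(o)
for n in ("scene","top"):
    f=bot.grab_frame(n); cv2.imwrite(f"pics/{n}0.png",f["pixels"][:,:,::-1]); print(n,f["fx"],f["fy"],f["cx"],f["cy"],f["extrinsics"].round(4).tolist() if hasattr(f["extrinsics"],"round") else f["extrinsics"])
E
```

```text
pics
{'clock': 0.0, 'qpos': array([-1.19421104,  0.52202904, -0.03633845,  1.59998988,  0.02118289,
        1.02110405, -0.11279409]), 'qd': array([ 3.79577747e-05, -6.87135654e-04, -3.03498368e-05, -8.16190600e-04,
       -7.77611645e-04,  1.01700708e-03, -1.43551401e-03]), 'joint_efforts': array([-4.88250771e-04, -9.27082372e+01,  1.97931916e+00, -3.69944036e+01,
        1.77846104e-02,  8.06963450e-03,  1.43986864e-05]), 'position': array([0.26992144, 0.56333793, 0.23072273]), 'tool_rot': array([-3.14044821e+00,  6.16921160e-05,  2.69480365e+00]), 'force': array([-0.57057023,  0.30174662,  0.2582533 ]), 'moment': array([ 0.0161513 , -0.02948754, -0.01888425]), 'finger_force': 0.0, 'grip_width': 0.08521100815973982}
scene 608.4108860978287 608.4108860978287 307.6654190782658 234.59710536052657 [[0.1304, 0.9913, 0.0169, -0.1018], [0.8096, -0.0966, -0.5789, -0.4577], [-0.5723, 0.0891, -0.8152, 2.0687], [0.0, 0.0, 0.0, 1.0]]
top 556.3827832079642 556.3827832079642 323.9959882532779 247.06425396351946 [[0.0253, -0.9996, -0.0081, 0.0046], [-0.9908, -0.024, -0.133, 0.6549], [0.1328, 0.0114, -0.9911, 1.2132], [0.0, 0.0, 0.0, 1.0]]
```

View pics/scene0.png

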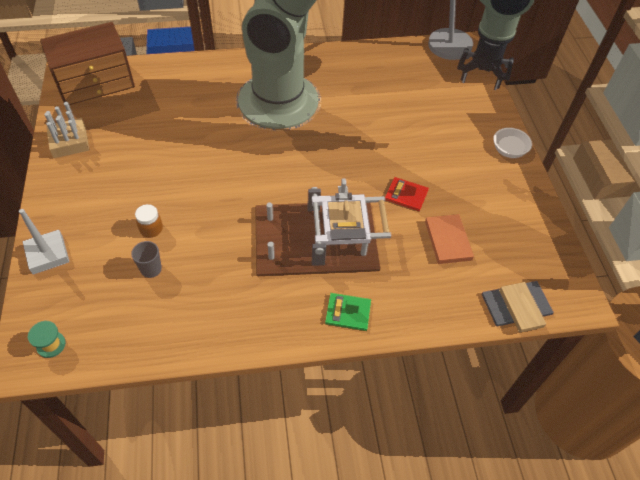

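View pics/top0.png

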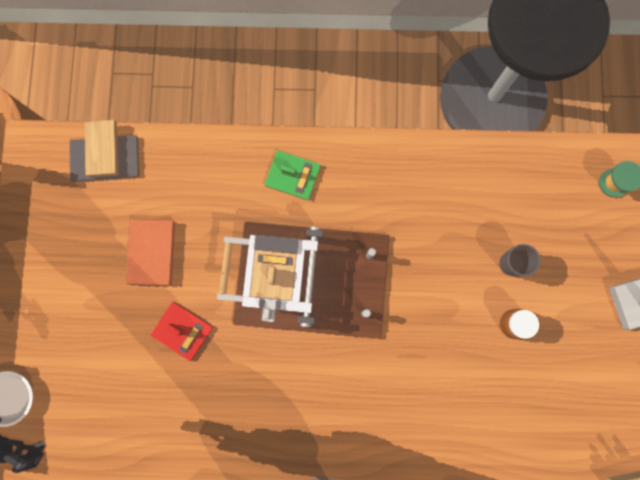

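The scene view shows the stand at about (315,238), with the wood plate in its frame at (345,215). The plate-shaped things are the wood one in the frame (top view 275,275), a green one (293,175) and a red one (183,332). The wood one in the frame is meant. The bolt is on the robot's side, near top (268,310), and the handle is at (225,268). I'll enlarge this to confirm.

```bash
python3 - <<'E'
import cv2,numpy as np
a=cv2.imread("pics/top0.png")[215:345,210:400]; b=cv2.imread("pics/scene0.png")[165:290,240:400]
a=cv2.resize(a,None,fx=4,fy=4,interpolation=cv2.INTER_CUBIC); b=cv2.resize(b,None,fx=4.6,fy=4.6,interpolation=cv2.INTER_CUBIC)
cv2.imwrite("pics/ct.png",a);cv2.imwrite("pics/cs.png",b)
E
```

```text
(no output)
```

View pics/ct.png

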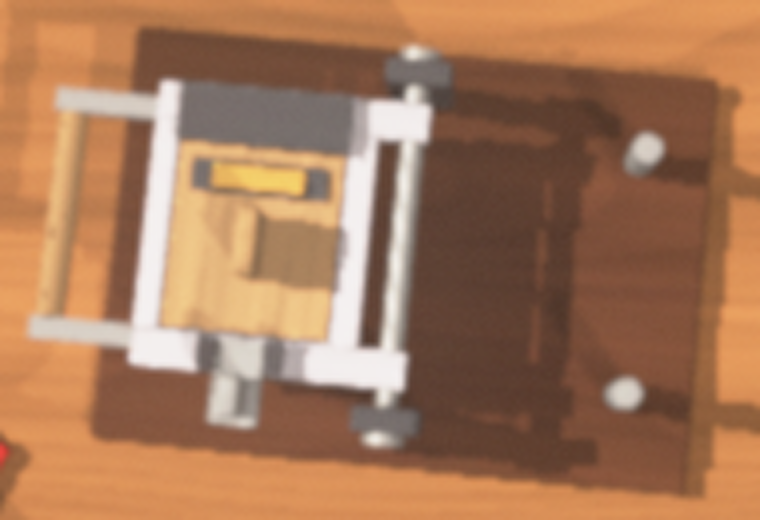

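View pics/cs.png

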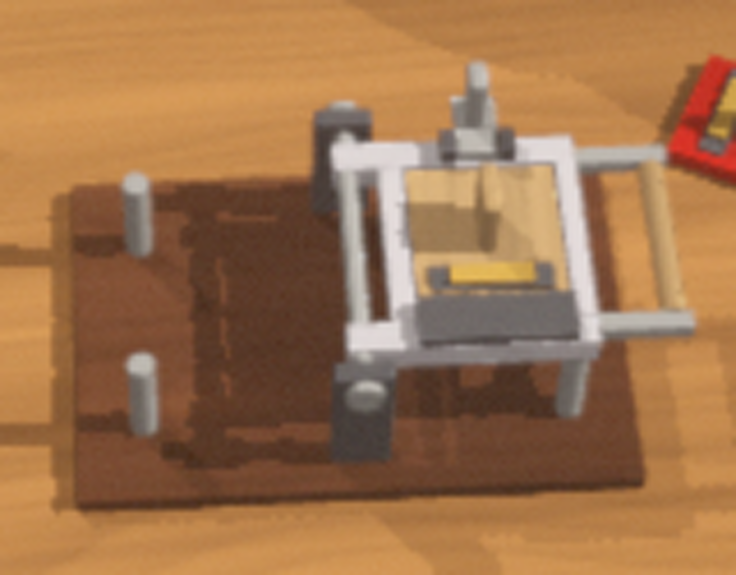

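The crops confirm the wood plate in the frame, with its lug at top-crop (248,240), the bolt tab at (232,395) and the handle from (70,112) to (48,315). In the scene crop the tab top is at (478,72) and the lug at (487,170-245). I'll triangulate these now.

```bash
cat > h.py <<'E'
import numpy as np,cv2
from workcell import bot
K={"scene":(608.41,307.6654,234.5971,np.array([[0.1304,0.9913,0.0169,-0.1018],[0.8096,-0.0966,-0.5789,-0.4577],[-0.5723,0.0891,-0.8152,2.0687],[0,0,0,1]])),
"top":(556.383,323.996,247.0643,np.array([[0.0253,-0.9996,-0.0081,0.0046],[-0.9908,-0.024,-0.133,0.6549],[0.1328,0.0114,-0.9911,1.2132],[0,0,0,1]]))}
def ray(n,p):
    f,cx,cy,E=K[n]; return rayE(np.array([(p[0]-cx)/f,(p[1]-cy)/f,1.]),E)
def rayE(d,E):
    R,t=E[:3,:3],E[:3,3]; d=R.T@d; return -R.T@t,d/np.linalg.norm(d)
def plane(r,z): return r[0]+r[1]*(z-r[0][2])/r[1][2]
def tri(rs):
    A=[np.eye(3)-np.outer(d,d) for o,d in rs]
    x=np.linalg.solve(sum(A),sum(a@r[0] for a,r in zip(A,rs)))
    return x,[np.linalg.norm(a@(x-r[0]))*1000 for a,r in zip(A,rs)]
E
python3 - <<'E'
from h import *
T=lambda x,y:ray("top",(x/4+210-.4,y/4+215-.4)); S=lambda x,y:ray("scene",(x/4.6+240-.4,y/4.6+165-.4))
np.set_printoptions(precision=4,suppress=True)
P={"handle+":((70,112),(678,305)),"handle-":((48,315),(652,162)),"tabtop":((233,412),(478,66)),"lugtop":((248,242),(487,190)),
"axis+":((418,52),(366,397)),"axis-":((380,440),(342,103)),"frame corner -":((130,362),(574,138)),"frame+":((165,80),(600,347))}
for k,(a,b) in P.items():
    x,e=tri([T(*a),S(*b)]); print(k,x,np.round(e,1))
# board corners in stand: (+x,+y)(+x,-y)(-x,-y)(-x,+y)
m=np.array([[.12,.17],[.12,-.17],[-.12,-.17],[-.12,.17]])
for n,f,c in (("top",T,[(142,28),(720,82),(700,495),(92,438)]),("scene",S,[(643,485),(78,505),(72,188),None])):
    w=[plane(f(*p),.014)[:2] if p else None for p in c]
    i=[j for j in range(4) if c[j]]; A=m[i];B=np.array([w[j] for j in i])
    a=A-A.mean(0);b=B-B.mean(0); th=np.arctan2((a[:,0]*b[:,1]-a[:,1]*b[:,0]).sum(),(a*b).sum())
    R=np.array([[np.cos(th),-np.sin(th)],[np.sin(th),np.cos(th)]]); t=B.mean(0)-R@A.mean(0)
    print(n,"yaw deg",np.degrees(th),"org",t,"res mm",(B-(A@R.T+t)).round(4).tolist())
    print({k:(R@np.array(v)+t).round(4).tolist() for k,v in dict(lug_guess=(0,.08),tab=(-.1,.08),handle=(0,.185)).items()})
E
```

```text
handle+ [0.6518 0.2302 0.0996] [0.2 0.2]
handle- [0.5422 0.2374 0.096 ] [0.2 0.2]
tabtop [0.4932 0.1331 0.1424] [2.2 2.2]
lugtop [0.5809 0.1271 0.1341] [0.3 0.3]
axis+ [0.6901 0.0419 0.0934] [1. 1.]
axis- [0.4803 0.0563 0.1035] [0.6 0.6]
frame corner - [0.5183 0.1929 0.0962] [0.9 0.9]
frame+ [0.6715 0.1805 0.0933] [0.3 0.3]
top yaw deg -3.7140313695729867 org [0.5837 0.0449] res mm [[-0.0005, -0.0003], [-0.0022, 0.0024], [0.0008, -0.0042], [0.0019, 0.0021]]
{'lug_guess': [0.5889, 0.1247], 'tab': [0.4891, 0.1312], 'handle': [0.5957, 0.2295]}
scene yaw deg -4.320889610232648 org [0.5874 0.0477] res mm [[-0.0003, -0.0025], [-0.001, 0.0024], [0.0013, 0.0]]
{'lug_guess': [0.5934, 0.1275], 'tab': [0.4937, 0.135], 'handle': [0.6013, 0.2322]}
```

Two views agree. The stand is at about (0.585, 0.046) with a yaw of about -4°. The lug top is at 134 mm (138 expected) and the handle's top surface at 98 mm (98 expected). I'll move over the frame for a refined wrist view.

```bash
python3 -m crank '{"travel":[[5,-8,2],[10,-16,4],[15,-24,4],[20,-32,4],[25,-40,4]],"turn":[[0,0,8],[0,0,16],[0,0,21.6],[0,0,21.6],[0,0,21.6]],"gripper":[0,0,0,0,0]}'; python3 -m crank '{"travel":[[1,-2,0],[2,-4,0],[2,-4,0],[2,-4,0],[2,-4,0]],"turn":[[0,0,0],[0,0,0],[0,0,0],[0,0,0],[0,0,0]],"gripper":[0.3,0.3,0.3,0.3,0.3]}'
python3 - <<'E'
from h import *
import pickle
o=bot.observe(); print(o["position"],np.degrees(o["tool_rot"]),o["grip_width"],o["qpos"].round(2),np.abs(o["qd"]).max())
f=bot.grab_frame("wrist"); cv2.imwrite("pics/w1.png",f["pixels"][:,:,::-1]); pickle.dump(f,open("w1.pkl","wb")); print(f["fx"],f["cx"],f["cy"],f["extrinsics"])
E
```

```text
clock: 0.6
position: [0.402, 0.3519, 0.2625]
tool_rot: [3.141, 0.0, 3.072]
force: [1.0, 1.0, 0.2]
grip_width: 0.0855
finger_force: 0.0
clock: 1.1
position: [0.4207, 0.3146, 0.2622]
tool_rot: [3.142, -0.0, 3.073]
force: [-0.9, -0.0, 0.5]
grip_width: 0.0599
finger_force: 0.0
[0.42069318 0.31459523 0.26215191] [ 1.79994710e+02 -1.97668503e-02  1.76061711e+02] 0.05986385829824868 [-0.71  0.33 -0.06  1.82  0.02  0.99  0.72] 0.0069693276722128245
371.64829954431775 322.43320113710166 238.48231770264445 [[ 6.80528676e-02  9.97681695e-01  2.04756331e-04 -3.42727164e-01]
 [ 9.45925729e-01 -6.45877822e-02  3.17888240e-01 -4.29288433e-01]
 [ 3.17164503e-01 -2.14395220e-02 -9.48128169e-01  2.83710727e-01]
 [ 0.00000000e+00  0.00000000e+00  0.00000000e+00  1.00000000e+00]]
```

```bash
python3 -m crank '{"travel":[[2,-4,0],[4,-8,0],[6,-12,0],[8,-16,0],[10,-18.5,0]],"turn":[[0,0,0],[0,0,0],[0,0,0],[0,0,0],[0,0,0]],"gripper":[0.3,0.3,0.3,0.3,0.3]}'; python3 -m crank '{"travel":[[0,0,0],[0,0,0],[0,0,0],[0,0,0],[0,0,0]],"turn":[[0,0,0],[0,0,0],[0,0,0],[0,0,0],[0,0,0]],"gripper":[0.3,0.3,0.3,0.3,0.3]}'
python3 - <<'E'
from h import *
import pickle
o=bot.observe(); print(o["position"],np.degrees(o["tool_rot"]),o["grip_width"],o["qpos"].round(2),np.abs(o["qd"]).max())
f=bot.grab_frame("wrist"); cv2.imwrite("pics/w1.png",f["pixels"][:,:,::-1]); pickle.dump(f,open("w1.pkl","wb"))
E
```

```text
clock: 1.65
position: [0.5218, 0.1265, 0.2624]
tool_rot: [-3.141, 0.0, 3.071]
force: [0.6, 0.2, 0.4]
grip_width: 0.0592
finger_force: 0.0
clock: 2.15
position: [0.5209, 0.1297, 0.2623]
tool_rot: [3.141, -0.0, 3.073]
force: [-0.6, 0.7, -0.7]
grip_width: 0.0596
finger_force: 0.0
[0.52087158 0.12966069 0.26231617] [ 1.79992014e+02 -2.38123250e-03  1.76079566e+02] 0.05962720533676459 [-0.37  0.35  0.02  1.8  -0.01  1.    1.16] 0.005362349754635383
```

View pics/w1.png

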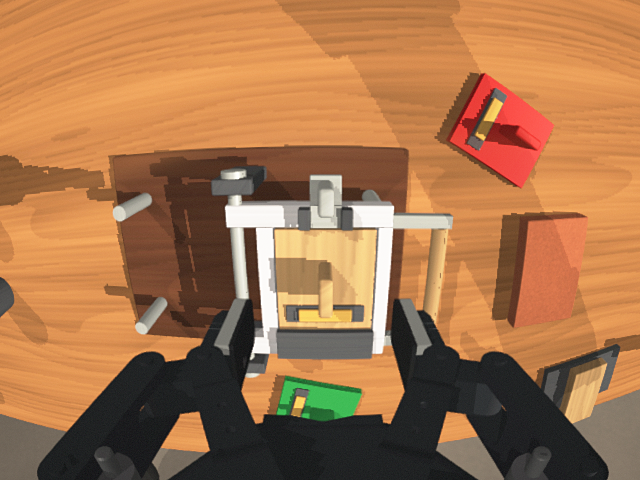

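The wrist view shows the tab at (326,197) outside the near rail, the lug from (326,265) to (326,315), the plate from (274,228) to (378,330), and the handle at column 436. I'll cast these to the expected heights and triangulate them with the top view.

```bash
cat >> h.py <<'E'
def wray(f,p):
    d=np.array([p[0]-f["cx"],p[1]-f["cy"]])/f["fx"]; r=np.hypot(*d)
    return rayE(np.array([*(d/r*np.sin(r)),np.cos(r)]),np.array(f["extrinsics"]))
E
python3 - <<'E'
from h import *
import pickle
np.set_printoptions(precision=4,suppress=True)
f=pickle.load(open("w1.pkl","rb"))
T=lambda x,y:ray("top",(x/4+210-.4,y/4+215-.4)); S=lambda x,y:ray("scene",(x/4.6+240-.4,y/4.6+165-.4))
print("cam",wray(f,(300,200))[0])
for k,p,t,s in (("tab top",(326,199),(233,412),(478,66)),("lug top",(326,290),(248,242),(487,190)),("handle+",(431,318),(70,112),(678,305)),("handle-",(442,230),(48,315),(652,162))):
    w=wray(f,p); print(k,[tri([w,T(*t)]),tri([w,S(*s)])], [plane(w,z) for z in (.142,.138,.098)])
for k,p,z in (("lug near end top",(326,265),.138),("lug far end top",(326,317),.138),("tab topside L",(319,200),.142),("tab top R",(333,200),.142),("plate near L",(274,228),.096),("near R",(378,228),.096),("frame nearL",(226,206),.097),("near R",(392,203),.097)): print(k,plane(wray(f,p),z))
a=cv2.imread("pics/w1.png")[165:335,215:460]; cv2.imwrite("pics/w1c.png",cv2.resize(a,None,fx=3.2,fy=3.2,interpolation=cv2.INTER_CUBIC))
E
```

```text
cam [0.4395 0.1353 0.4057]
tab top [(array([0.494 , 0.1319, 0.154 ]), [np.float64(2.50426097341053), np.float64(2.5042609734105463)]), (array([0.4969, 0.1343, 0.1468]), [np.float64(0.23731991124130514), np.float64(0.23731991124133675)])] [array([0.4979, 0.134 , 0.142 ]), array([0.4988, 0.134 , 0.138 ]), array([0.5076, 0.1338, 0.098 ])]
lug top [(array([0.5821, 0.1288, 0.1196]), [np.float64(0.05978191257558871), np.float64(0.05978191257560629)]), (array([0.5772, 0.1284, 0.1291]), [np.float64(0.6603400033235249), np.float64(0.6603400033235416)])] [array([0.5709, 0.1293, 0.142 ]), array([0.5729, 0.1292, 0.138 ]), array([0.5928, 0.1283, 0.098 ])]
handle+ [(array([0.6568, 0.2395, 0.0598]), [np.float64(2.0485742433887673), np.float64(2.0485742433888308)]), (array([0.6412, 0.2343, 0.0843]), [np.float64(0.2320582771107233), np.float64(0.23205827711075433)])] [array([0.6049, 0.2163, 0.142 ]), array([0.6074, 0.2175, 0.138 ]), array([0.6325, 0.2298, 0.098 ])]
handle- [(array([0.5423, 0.2368, 0.0965]), [np.float64(0.25801290157470685), np.float64(0.25801290157479034)]), (array([0.5425, 0.2371, 0.0962]), [np.float64(0.4296356976746165), np.float64(0.4296356976746876)])] [array([0.5272, 0.2216, 0.142 ]), array([0.5286, 0.223 , 0.138 ]), array([0.5419, 0.2361, 0.098 ])]
lug near end top [0.5511 0.1306 0.138 ]
lug far end top [0.5981 0.1276 0.138 ]
tab topside L [0.4983 0.1289 0.142 ]
tab top R [0.499 0.139 0.142]
plate near L [0.5307 0.0867 0.096 ]
near R [0.5369 0.1777 0.096 ]
frame nearL [0.5074 0.0465 0.097 ]
near R [0.5148 0.1903 0.097 ]
```

View pics/w1c.png

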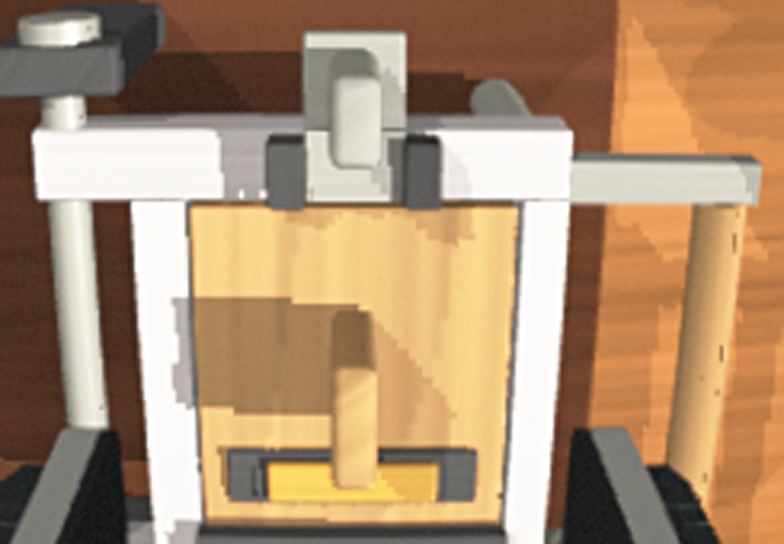

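Tab top centre: (0.502, 0.134, 0.142). Lug top centre: (0.581, 0.1285, 0.138). I'll go down over the tab to TCP z = 0.112 and close.

```bash
python3 -m crank '{"travel":[[-1.9,0.4,-4],[-1.9,0.4,-8],[-1.9,0.4,-11],[-1.9,0.4,-13],[-1.9,0.4,-15]],"turn":[[0,0,0],[0,0,0],[0,0,0],[0,0,0],[0,0,0]],"gripper":[0.4,0.4,0.4,0.4,0.4]}' 30; python3 -m crank '{"travel":[[0,0,0],[0,0,0],[0,0,0],[0,0,0],[0,0,0]],"turn":[[0,0,0],[0,0,0],[0,0,0],[0,0,0],[0,0,0]],"gripper":[0.4,1,1,1,1]}'
```

```text
clock: 2.7
position: [0.5019, 0.1331, 0.1113]
tool_rot: [-3.141, -0.0, 3.072]
force: [0.5, -0.1, 1.0]
grip_width: 0.0513
finger_force: 0.0
clock: 3.2
position: [0.5027, 0.1332, 0.1134]
tool_rot: [3.141, 0.002, 3.072]
force: [-1.0, 1.1, 7.9]
grip_width: 0.0114
finger_force: 35.3
```

```bash
python3 -m crank '{"travel":[[0,0,0],[0,0,0],[0,0,0],[0,0,0],[0,0,0]],"turn":[[0,0,0],[0,0,0],[0,0,0],[0,0,0],[0,0,0]],"gripper":[1,1,1,1,1]}'
```

```text
clock: 3.7
position: [0.5027, 0.1332, 0.1134]
tool_rot: [3.141, 0.002, 3.072]
force: [-1.7, 1.2, 6.3]
grip_width: 0.0116
finger_force: 35.3
```

```bash
python3 -m crank '{"travel":[[0.5,-0.03,0],[1,-0.07,0],[1.5,-0.1,0],[2,-0.14,0],[2,-0.14,0]],"turn":[[0,0,0],[0,0,0],[0,0,0],[0,0,0],[0,0,0]],"gripper":[1,1,1,1,1]}'; python3 -m crank '{"travel":[[0.1,0,0],[0.2,-0.01,0],[0.3,-0.02,0],[0.3,-0.02,0],[0.3,-0.02,0]],"turn":[[0,0,0],[0,0,0],[0,0,0],[0,0,0],[0,0,0]],"gripper":[1,1,1,1,1]}'
```

```text
clock: 4.2
position: [0.5234, 0.1317, 0.1134]
tool_rot: [3.141, 0.002, 3.072]
force: [2.4, 0.8, 4.8]
grip_width: 0.0115
finger_force: 35.0
clock: 4.7
position: [0.5238, 0.1317, 0.1133]
tool_rot: [3.141, -0.002, 3.072]
force: [-15.9, 2.3, 20.1]
grip_width: 0.0115
finger_force: 37.3
```

```bash
python3 -m crank '{"travel":[[0,0,0],[0,0,0],[0,0,0],[0,0,3],[0,0,7]],"turn":[[0,0,0],[0,0,0],[0,0,0],[0,0,0],[0,0,0]],"gripper":[0.5,0.4,0.4,0.4,0.4]}'; python3 -m crank '{"travel":[[0,0,5],[0,0,8],[0,0,8],[0,0,8],[0,0,8]],"turn":[[0,0,0],[0,0,0],[0,0,0],[0,0,0],[0,0,0]],"gripper":[0.4,0.4,0.4,0.4,0.4]}'
python3 - <<'E'
from h import *
import pickle
o=bot.observe(); print(o["position"],np.degrees(o["tool_rot"]),o["force"])
f=bot.grab_frame("wrist"); pickle.dump(f,open("w2.pkl","wb")); im=f["pixels"][:,:,::-1]
cv2.imwrite("pics/w2c.png",cv2.resize(im[165:345,215:460],None,fx=3.2,fy=3.2,interpolation=cv2.INTER_CUBIC))
E
```

```text
clock: 5.2
position: [0.5243, 0.1309, 0.1818]
tool_rot: [-3.14, -0.003, 3.072]
force: [0.3, -0.9, 0.6]
grip_width: 0.0508
finger_force: 0.0
clock: 5.7
position: [0.5247, 0.131, 0.2613]
tool_rot: [-3.141, -0.001, 3.072]
force: [0.0, -0.9, 0.3]
grip_width: 0.0511
finger_force: 0.0
[0.52474376 0.13103829 0.26130432] [-1.79961628e+02 -8.07856927e-02  1.75997908e+02] [ 2.73254797e-04 -9.09241653e-01  2.63811780e-01]
```

View pics/w2c.png

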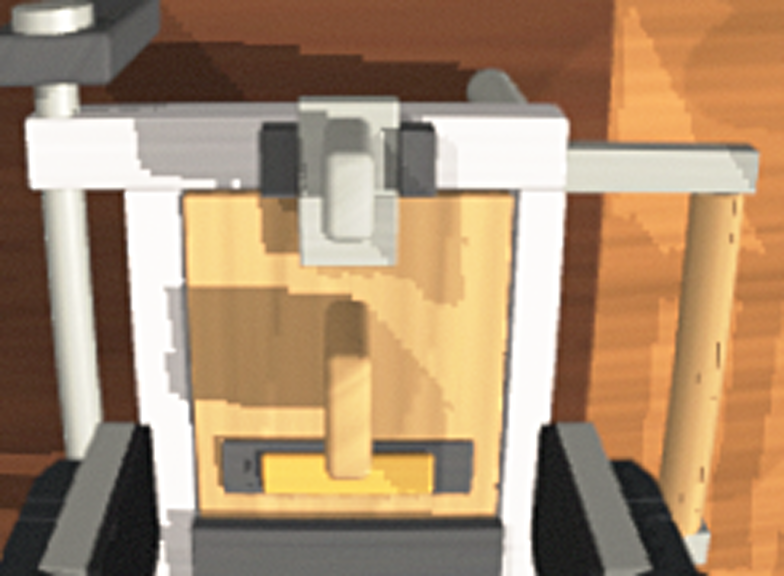

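The bolt nose now extends over the plate's edge, to row 265 of the crop. The tab top has moved by about 22 mm (crop 350,196), and the lug top runs from (348,330) to (348,478).

```bash
python3 - <<'E'
from h import *
import pickle
f=pickle.load(open("w2.pkl","rb")); g=pickle.load(open("w1.pkl","rb"))
W=lambda x,y:(x/3.2+215-.35,y/3.2+165-.35)
for k,p,z in (("lug near",(348,330),.138),("lug far",(348,478),.138),("tab near",(348,152),.142),("tab far",(348,240),.142),("nose",(348,265),.1055),("plate far mid",(345,516),.1),("rail inner",(345,193),.1),("handle mid L",(685,370),.09),("R",(727,370),.09)): print(k,plane(wray(f,W(*p)),z).round(4))
E
```

```text
lug near [0.5566 0.1297 0.138 ]
lug far [0.5981 0.1269 0.138 ]
tab near [0.5111 0.1328 0.142 ]
tab far [0.5322 0.1314 0.142 ]
nose [0.5516 0.1301 0.1055]
plate far mid [0.6333 0.1237 0.1   ]
rail inner [0.5331 0.1306 0.1   ]
handle mid L [0.5978 0.2283 0.09  ]
R [0.599  0.2417 0.09  ]
```

```bash
python3 -m crank '{"travel":[[2.7,-0.15,-1],[5.4,-0.3,-5],[5.4,-0.3,-9],[5.4,-0.3,-13],[5.4,-0.3,-15.3]],"turn":[[0,0,0],[0,0,0],[0,0,0],[0,0,0],[0,0,0]],"gripper":[0.5,0.5,0.5,0.5,0.5]}' 40; python3 -m crank '{"travel":[[0,0,0],[0,0,0],[0,0,0],[0,0,0],[0,0,0]],"turn":[[0,0,0],[0,0,0],[0,0,0],[0,0,0],[0,0,0]],"gripper":[0.5,1,1,1,1]}'
```

```text
clock: 6.25
position: [0.5774, 0.1276, 0.1051]
tool_rot: [-3.14, -0.005, 3.072]
force: [0.1, 0.0, 0.6]
grip_width: 0.0426
finger_force: 0.0
clock: 6.75
position: [0.58, 0.1285, 0.1107]
tool_rot: [3.141, 0.002, 3.072]
force: [-1.4, -0.2, 8.1]
grip_width: 0.0112
finger_force: 41.4
```

```bash
python3 -m crank '{"travel":[[0,0,0.05],[0,0,0.1],[0,0,0.15],[0,0,0.2],[0,0,0.2]],"turn":[[0,0,0],[0,0,0],[0,0,0],[0,0,0],[0,0,0]],"gripper":[1,1,1,1,1]}'
```

```text
clock: 7.25
position: [0.5791, 0.1282, 0.1113]
tool_rot: [-3.141, -0.0, 3.072]
force: [0.6, 0.4, -1.6]
grip_width: 0.0112
finger_force: 40.1
```

```bash
python3 -m crank '{"travel":[[0,0,0.05],[0,0,0.1],[0,0,0.15],[0,0,0.2],[0,0,0.2]],"turn":[[0,0,0],[0,0,0],[0,0,0],[0,0,0],[0,0,0]],"gripper":[1,1,1,1,1]}'
```

```text
clock: 7.75
position: [0.579, 0.1281, 0.1127]
tool_rot: [-3.141, -0.001, 3.072]
force: [4.9, -0.7, -18.3]
grip_width: 0.0109
finger_force: 38.8
```

```bash
python3 -m crank '{"travel":[[0,0,-0.03],[0,0,-0.05],[0,0,-0.05],[0,0,-0.05],[0,0,-0.05]],"turn":[[0,0,0],[0,0,0],[0,0,0],[0,0,0],[0,0,0]],"gripper":[1,1,1,1,1]}'; python3 -m crank '{"travel":[[0,0,0],[0,0,0],[0,0,0],[0,0,0],[0,0,0]],"turn":[[0,0,0],[0,0,0],[0,0,0],[0,0,0],[0,0,0]],"gripper":[1,1,1,1,1]}'
```

```text
clock: 8.25
position: [0.5791, 0.1281, 0.1127]
tool_rot: [-3.141, -0.0, 3.072]
force: [1.9, -1.3, -16.1]
grip_width: 0.0111
finger_force: 39.3
clock: 8.75
position: [0.5791, 0.1281, 0.1127]
tool_rot: [-3.141, -0.0, 3.072]
force: [1.7, -1.6, -15.6]
grip_width: 0.0113
finger_force: 39.3
```

A steady pull of about 16 N with the plate stopped. I'll ease to about 10 N, hold, then lower and release.

```bash
python3 -m crank '{"travel":[[0,0,-0.05],[0,0,-0.1],[0,0,-0.1],[0,0,-0.1],[0,0,-0.1]],"turn":[[0,0,0],[0,0,0],[0,0,0],[0,0,0],[0,0,0]],"gripper":[1,1,1,1,1]}'; python3 -m crank '{"travel":[[0,0,-0.08],[0,0,-0.15],[0,0,-0.22],[0,0,-0.22],[0,0,-0.22]],"turn":[[0,0,0],[0,0,0],[0,0,0],[0,0,0],[0,0,0]],"gripper":[1,1,1,1,1]}'; python3 -m crank '{"travel":[[0,0,0],[0,0,0],[0,0,1],[0,0,5],[0,0,9]],"turn":[[0,0,0],[0,0,0],[0,0,0],[0,0,0],[0,0,0]],"gripper":[0.5,0.4,0.4,0.4,0.4]}'
```

```text
clock: 9.25
position: [0.5795, 0.1284, 0.1121]
tool_rot: [3.141, 0.001, 3.072]
force: [0.2, -0.5, -1.5]
grip_width: 0.0112
finger_force: 41.4
clock: 9.75
position: [0.5794, 0.1283, 0.1107]
tool_rot: [3.141, 0.001, 3.072]
force: [-8.0, -1.7, 18.5]
grip_width: 0.0112
finger_force: 44.4
clock: 10.25
position: [0.5788, 0.1281, 0.2008]
tool_rot: [-3.141, -0.001, 3.072]
force: [0.2, 0.6, 0.8]
grip_width: 0.0512
finger_force: 0.0
```

Step 2 should now be met. Next the handle, with its middle at about (0.598, 0.234, 0.090), so TCP z is about 0.071.

```bash
python3 -m crank '{"travel":[[0.9,5,0],[1.9,10,0],[1.9,10.6,-3],[1.9,10.6,-6],[1.9,10.6,-6]],"turn":[[0,0,0],[0,0,0],[0,0,0],[0,0,0],[0,0,0]],"gripper":[0.5,0.5,0.5,0.5,0.5]}' 60
python3 - <<'E'
from h import *
o=bot.observe(); print(o["position"],o["force"])
f=bot.grab_frame("wrist"); import pickle; pickle.dump(f,open("w3.pkl","wb"))
cv2.imwrite("pics/w3.png",f["pixels"][:,:,::-1])
E
```

```text
clock: 10.75
position: [0.5963, 0.2339, 0.1367]
tool_rot: [-3.139, -0.005, 3.073]
force: [0.2, 0.6, -0.0]
grip_width: 0.0428
finger_force: 0.0
[0.5963147  0.2338688  0.13666727] [ 0.21321639  0.62902178 -0.04425431]
```

View pics/w3.png

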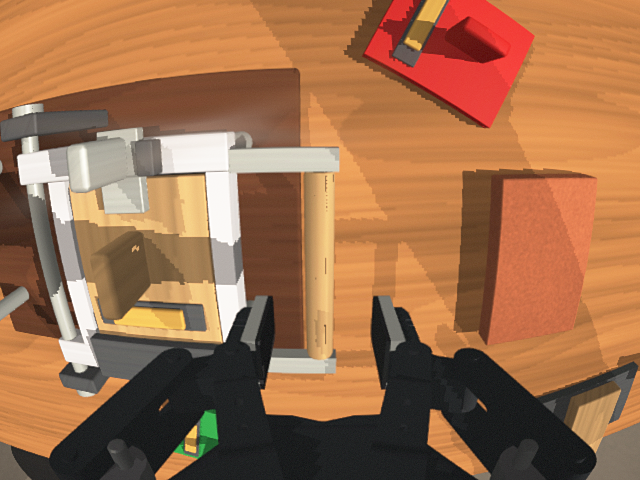

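The handle is between the fingers at column 319, spanning rows 168-358, and the bolt is still home at (115,190).

```bash
python3 - <<'E'
from h import *
import pickle
f=pickle.load(open("w3.pkl","rb"))
for p in ((319,172),(319,250),(319,358)): print(plane(wray(f,p),.098).round(4))
u=np.array([.068,.998,0]);C=np.array([.5855,.0475,.0])
p=None
for i in range(11):
    for j in range(1,6):
        pass
q=lambda t:100*.185*np.array([.068*(np.cos(t)-1),.998*(np.cos(t)-1),np.sin(t)])
for i in range(10):
    b=np.round(q(np.radians(18*i)),1)
    print(i,[ (np.round(q(np.radians(18*i+3.6*j)),1)-b).round(1).tolist() for j in range(1,6)])
E
python3 -m crank '{"travel":[[0,0,-3],[0,0,-5],[0,0,-6.5],[0,0,-6.5],[0,0,-6.5]],"turn":[[0,0,0],[0,0,0],[0,0,0],[0,0,0],[0,0,0]],"gripper":[0.5,0.5,0.5,0.5,0.5]}'
```

```text
[0.5412 0.236  0.098 ]
[0.582  0.2331 0.098 ]
[0.6512 0.2281 0.098 ]
0 [[-0.0, -0.0, 1.2], [-0.0, -0.1, 2.3], [-0.0, -0.3, 3.5], [-0.0, -0.6, 4.6], [-0.1, -0.9, 5.7]]
1 [[0.0, -0.4, 1.1], [0.0, -0.9, 2.2], [-0.1, -1.4, 3.2], [-0.1, -2.0, 4.2], [-0.1, -2.6, 5.2]]
2 [[-0.1, -0.7, 0.9], [-0.1, -1.5, 1.8], [-0.2, -2.3, 2.6], [-0.3, -3.2, 3.4], [-0.3, -4.1, 4.1]]
3 [[-0.1, -1.0, 0.6], [-0.2, -2.0, 1.2], [-0.2, -3.0, 1.7], [-0.3, -4.1, 2.2], [-0.4, -5.2, 2.6]]
4 [[0.0, -1.1, 0.3], [-0.1, -2.2, 0.6], [-0.2, -3.3, 0.8], [-0.3, -4.5, 0.9], [-0.4, -5.7, 0.9]]
5 [[0.0, -1.1, 0.0], [-0.1, -2.3, -0.1], [-0.2, -3.4, -0.3], [-0.3, -4.6, -0.6], [-0.3, -5.7, -0.9]]
6 [[-0.1, -1.1, -0.4], [-0.2, -2.1, -0.9], [-0.3, -3.2, -1.4], [-0.3, -4.2, -2.0], [-0.4, -5.1, -2.6]]
7 [[-0.1, -0.9, -0.7], [-0.1, -1.8, -1.5], [-0.2, -2.6, -2.3], [-0.2, -3.4, -3.2], [-0.3, -4.1, -4.1]]
8 [[0.0, -0.7, -1.0], [-0.1, -1.2, -2.0], [-0.1, -1.8, -3.0], [-0.1, -2.2, -4.1], [-0.2, -2.6, -5.2]]
9 [[0.0, -0.3, -1.1], [0.0, -0.6, -2.2], [0.0, -0.8, -3.4], [0.0, -0.9, -4.5], [0.0, -0.9, -5.7]]
clock: 11.3
position: [0.5989, 0.2342, 0.0759]
tool_rot: [3.141, 0.001, 3.071]
force: [0.2, 1.0, 0.4]
grip_width: 0.0428
finger_force: 0.0
```

```bash
python3 -m crank '{"travel":[[0,-0.1,-0.4],[0,-0.1,-0.4],[0,-0.1,-0.4],[0,-0.1,-0.4],[0,-0.1,-0.4]],"turn":[[0,0,0],[0,0,0],[0,0,0],[0,0,0],[0,0,0]],"gripper":[0.5,1,1,1,1]}' 60; python3 -m crank '{"travel":[[0,0,0.6],[0,0,1.2],[0,-0.1,1.8],[0,-0.2,2.3],[0,-0.2,2.3]],"turn":[[0,0,0],[0,0,0],[0,0,0],[0,0,0],[0,0,0]],"gripper":[1,1,1,1,1]}'
```

```text
clock: 11.8
position: [0.5983, 0.2318, 0.071]
tool_rot: [-3.14, -0.0, 3.071]
force: [-2.1, -6.8, 5.2]
grip_width: 0.014
finger_force: 58.4
clock: 12.3
position: [0.5982, 0.2305, 0.0941]
tool_rot: [-3.141, -0.0, 3.071]
force: [-0.3, -6.7, -2.2]
grip_width: 0.014
finger_force: 59.1
```

```bash
python3 -m crank '{"travel":[[0,-0.2,0.7],[0,-0.4,1.4],[0,-0.5,2.1],[0,-0.7,2.8],[-0.1,-0.9,3.4]],"turn":[[0,0,0],[0,0,0],[0,0,0],[0,0,0],[0,0,0]],"gripper":[1,1,1,1,1]}' 80
```

```text
clock: 12.8
position: [0.5976, 0.2227, 0.1285]
tool_rot: [3.141, 0.001, 3.072]
force: [5.7, 5.5, -5.9]
grip_width: 0.0135
finger_force: 78.3
```

```bash
python3 -m crank '{"travel":[[0,-0.4,1.1],[0,-0.9,2.2],[-0.1,-1.4,3.2],[-0.1,-2.0,4.2],[-0.1,-2.6,5.2]],"turn":[[0,0,0],[0,0,0],[0,0,0],[0,0,0],[0,0,0]],"gripper":[1,1,1,1,1]}'
```

```text
clock: 13.3
position: [0.5958, 0.1963, 0.1804]
tool_rot: [3.141, -0.0, 3.072]
force: [-2.0, 1.8, -7.7]
grip_width: 0.0138
finger_force: 78.3
```

```bash
python3 -m crank '{"travel":[[-0.1,-0.7,0.9],[-0.1,-1.5,1.8],[-0.2,-2.3,2.6],[-0.3,-3.2,3.4],[-0.3,-4.1,4.1]],"turn":[[0,0,0],[0,0,0],[0,0,0],[0,0,0],[0,0,0]],"gripper":[1,1,1,1,1]}'; python3 -m crank '{"travel":[[-0.1,-1.0,0.6],[-0.2,-2.0,1.2],[-0.2,-3.0,1.7],[-0.3,-4.1,2.2],[-0.4,-5.2,2.6]],"turn":[[0,0,0],[0,0,0],[0,0,0],[0,0,0],[0,0,0]],"gripper":[1,1,1,1,1]}'
```

```text
clock: 13.8
position: [0.593, 0.1548, 0.2215]
tool_rot: [3.141, 0.0, 3.072]
force: [-2.9, 5.0, -3.8]
grip_width: 0.0136
finger_force: 78.6
clock: 14.3
position: [0.5892, 0.1029, 0.2476]
tool_rot: [3.141, 0.001, 3.072]
force: [1.8, 4.0, -2.3]
grip_width: 0.0136
finger_force: 78.9
```

```bash
python3 -m crank '{"travel":[[0,-1.1,0.3],[-0.1,-2.2,0.6],[-0.2,-3.3,0.8],[-0.3,-4.5,0.9],[-0.4,-5.7,0.9]],"turn":[[0,0,0],[0,0,0],[0,0,0],[0,0,0],[0,0,0]],"gripper":[1,1,1,1,1]}'; python3 -m crank '{"travel":[[0,-1.1,0],[-0.1,-2.3,-0.1],[-0.2,-3.4,-0.3],[-0.3,-4.6,-0.6],[-0.3,-5.7,-0.9]],"turn":[[0,0,0],[0,0,0],[0,0,0],[0,0,0],[0,0,0]],"gripper":[1,1,1,1,1]}'
```

```text
clock: 14.8
position: [0.5852, 0.0452, 0.2561]
tool_rot: [3.141, 0.001, 3.072]
force: [-1.5, 3.5, 4.3]
grip_width: 0.0131
finger_force: 79.3
clock: 15.3
position: [0.5813, -0.0122, 0.2463]
tool_rot: [-3.141, -0.002, 3.071]
force: [-10.5, 2.5, 0.8]
grip_width: 0.0137
finger_force: 79.3
```

```bash
python3 -m crank '{"travel":[[-0.1,-1.1,-0.4],[-0.2,-2.1,-0.9],[-0.3,-3.2,-1.4],[-0.4,-4.2,-2.0],[-0.5,-5.1,-2.6]],"turn":[[0,0,0],[0,0,0],[0,0,0],[0,0,0],[0,0,0]],"gripper":[1,1,1,1,1]}'; python3 -m crank '{"travel":[[-0.1,-0.9,-0.7],[-0.1,-1.8,-1.5],[-0.2,-2.6,-2.3],[-0.2,-3.4,-3.2],[-0.3,-4.1,-4.1]],"turn":[[0,0,0],[0,0,0],[0,0,0],[0,0,0],[0,0,0]],"gripper":[1,1,1,1,1]}'
```

```text
clock: 15.8
position: [0.5776, -0.0625, 0.22]
tool_rot: [3.141, 0.001, 3.072]
force: [6.1, 5.6, -6.8]
grip_width: 0.0133
finger_force: 78.6
clock: 16.3
position: [0.5748, -0.103, 0.1789]
tool_rot: [3.141, 0.001, 3.072]
force: [8.4, 7.9, -5.4]
grip_width: 0.0138
finger_force: 78.6
```

```bash
python3 -m crank '{"travel":[[0,-0.6,-1.0],[0,-1.1,-2.0],[0,-1.6,-3.0],[0,-2.1,-4.1],[-0.1,-2.5,-5.2]],"turn":[[0,0,0],[0,0,0],[0,0,0],[0,0,0],[0,0,0]],"gripper":[1,1,1,1,1]}'; python3 -m crank '{"travel":[[0,-0.2,-0.8],[0,-0.4,-1.6],[0,-0.6,-2.5],[0,-0.7,-3.3],[0,-0.8,-4.1]],"turn":[[0,0,0],[0,0,0],[0,0,0],[0,0,0],[0,0,0]],"gripper":[1,1,1,1,1]}'
```

```text
clock: 16.8
position: [0.573, -0.1288, 0.1267]
tool_rot: [-3.141, -0.0, 3.071]
force: [2.2, -1.2, -0.2]
grip_width: 0.0135
finger_force: 79.2
clock: 17.3
position: [0.5725, -0.1367, 0.0857]
tool_rot: [-3.141, -0.001, 3.071]
force: [-2.8, -4.0, -0.9]
grip_width: 0.0135
finger_force: 79.2
```

```bash
python3 -m crank '{"travel":[[0,0,-0.3],[0,-0.1,-0.6],[0,-0.1,-0.9],[0,-0.1,-1.2],[0,-0.1,-1.4]],"turn":[[0,0,0],[0,0,0],[0,0,0],[0,0,0],[0,0,0]],"gripper":[1,1,1,1,1]}'
```

```text
clock: 17.8
position: [0.5725, -0.1373, 0.0719]
tool_rot: [-3.141, -0.001, 3.071]
force: [-4.8, -5.2, -1.1]
grip_width: 0.0139
finger_force: 79.2
```

```bash
python3 -m crank '{"travel":[[0,0,-0.1],[0,0,-0.2],[0,0,-0.3],[0,0,-0.3],[0,0,-0.3]],"turn":[[0,0,0],[0,0,0],[0,0,0],[0,0,0],[0,0,0]],"gripper":[1,1,1,1,1]}'
```

```text
clock: 18.3
position: [0.5726, -0.1373, 0.0707]
tool_rot: [-3.141, -0.001, 3.071]
force: [-14.6, -1.3, 31.0]
grip_width: 0.0137
finger_force: 82.9
```

It's resting (31 N upward reaction). I'll ease off, open and rise.

```bash
python3 -m crank '{"travel":[[0,0,0.1],[0,0,0.2],[0,0,0.2],[0,0,0.2],[0,0,0.2]],"turn":[[0,0,0],[0,0,0],[0,0,0],[0,0,0],[0,0,0]],"gripper":[1,1,0.5,0.5,0.5]}'; python3 -m crank '{"travel":[[0,0,0],[0,0,2],[0,0,6],[0,0,10],[0,0,14]],"turn":[[0,0,0],[0,0,0],[0,0,0],[0,0,0],[0,0,0]],"gripper":[0.5,0.5,0.5,0.5,0.5]}'; python3 -m crank '{"travel":[[-2,0,3],[-4,0,4],[-6,0,4],[-6,0,4],[-6,0,4]],"turn":[[0,0,0],[0,0,0],[0,0,0],[0,0,0],[0,0,0]],"gripper":[0.5,0.5,0.5,0.5,0.5]}'
python3 - <<'E'
from h import *
a=cv2.cvtColor(bot.grab_frame("scene")["pixels"],cv2.COLOR_RGB2BGR); b=cv2.cvtColor(bot.grab_frame("wrist")["pixels"],cv2.COLOR_RGB2BGR)
cv2.imwrite("pics/end.png",np.hstack([cv2.resize(a[150:300,200:400],(400,300)),cv2.resize(b,(400,300))]))
E
```

```text
clock: 18.8
position: [0.5735, -0.1364, 0.0715]
tool_rot: [3.141, 0.0, 3.072]
force: [-0.6, 0.1, 0.3]
grip_width: 0.0426
finger_force: 0.0
clock: 19.3
position: [0.5731, -0.1366, 0.2131]
tool_rot: [3.141, -0.0, 3.072]
force: [0.7, -0.2, -0.0]
grip_width: 0.0424
finger_force: 0.0
clock: 19.8
position: [0.5135, -0.1367, 0.2518]
tool_rot: [3.142, 0.001, 3.072]
force: [0.6, 0.2, 0.3]
grip_width: 0.043
finger_force: 0.0
```

View pics/end.png

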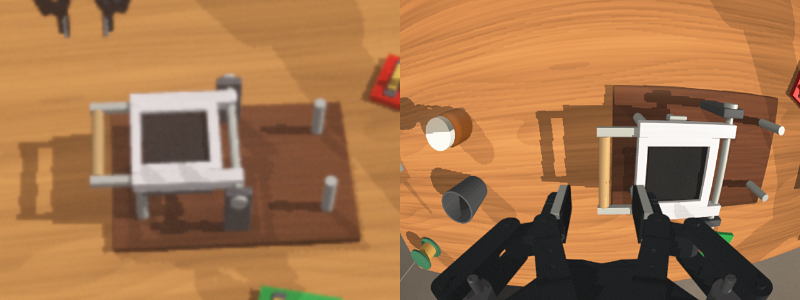

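The frame lies flat on the -y side, with the plate's black underside up and squarely in the frame (scene half, 175,137). The robot is clear and the bystanders haven't moved, so I'm handing in.

```bash
python3 -c "
from workcell import bot
print(bot.job_done())"
```

```text
the job is handed in; nothing more can be done
None
```

The job is handed in, with no verdict returned: the bolt was slid home, the lug tugged (steady at about 16 N, slightly over the 8–15 N asked for) and the bolt held; the frame was then swung over and rests on the other side with the plate in it upside down, and the jar, pot and brick were not touched.

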